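Set a mixer drive shaft against the turret stop of a run-out gauge

ROBOT

A 6-joint arm with a two-finger parallel gripper is mounted at the origin on the work surface. World frame = base frame: x ahead of the robot, y to its left, z up, the work surface at z = 0. Lengths are in mm, angles in rad, forces in N, time in s.
With the tool pointing down it reaches from about 275 to 1000 mm from the base axis. Payload 8.4 kg.
Tool frame: the origin (TCP) lies on the centre line of the jaws, within the pads' length; the fingertips stand 17 mm ahead of it and the grasp point (between the pads) lies 2 mm behind it; z points along the fingers, y is the line along which they close (so a half turn about z gives the same grasp; the last joint's range is limited). The gripper opens to 85 mm and grips with 20 to 120 N. Pads are 22 mm wide; open, the fingers measure 114 mm over their backs; the gripper's body (76 mm by 85 mm) begins 54 mm behind the grasp point. The pads swing forward as they close: fully open they stand 13 mm farther back than shut.
Start: joints at [-1.156, 0.353, 1.633, -0, 1.155, -0.002], TCP at [253.022, -571.496, 248.281] pointing down, gripper open.
Joint ranges: [-2.63, 2.63], [-0.92, 2.1], [0.06, 2.66], [-1.3, 4.44], [0, 2.69], [-3.02, 3.02]. Speed limits (rad/s): [2.22, 2.22, 2.79, 3.14, 3.14, 3.14].

INTERFACE

Orientations are given as [roll, pitch, yaw] about the fixed x, y, z axes, in that order (R = Rz(yaw) Ry(pitch) Rx(roll)).
In Python, from rig import r, eyes gives the robot as it stands. The module is installed in compiled form; this text tells all that it offers.
- The arm moves only by the shell command python3 -m inch 'ROWS' [FORCE]. ROWS is JSON, a list of rows, each a list of 7 numbers: the shift along the tool's x, y, z in m, then the turn, a rotation vector about the tool's x, y, z in degrees, then the closure, from -1 (fully open) to 1 (shut). In form: [[x, y, z, rx, ry, rz, gripper], ...]. A call has 1 to 8 rows; each row shifts and turns the commanded pose from where the row before left it, along the tool's axes as they then stand; what a row does not reach is not made up. A row lasts 1/10 s, in which the tool goes at most 50 mm and 8.59 degrees, less where a joint would pass 70% of its speed; a pose out of reach is approached as far as the arm can. A call with a gripper value outside its range is refused whole. The fingers move at their own pace and stop on an object; FORCE is the grip in N (left out, the last holds). Time passes only in rows, so rows that do not move let the fingers close. It gives the time, the measured TCP pose, the force, the opening and the grip force at its end, in the units of the state.
- r.sense(): the state, without advancing time (a new reading comes with each control period).
- eyes.grab_frame(name): name is "scene" or "top" or "wrist"; returns a dict with "img" (384x512x3 uint8, blue, green, red), "fx", "fy", "cx", "cy" (pixels), "D" ([k1, k2, p1, p2, k3] as OpenCV has them; the pictures are not rectified), "R" (3x3) and "t" (3): a world point X has camera coordinates R X + t; the wrist camera has in their place "hand_eye" (4x4, takes a point from camera to tool coordinates, whose origin is the TCP and whose axes are the flange's). Camera axes: x right, y down, z forward; pixel columns grow to the right and rows downward; lengths in mm; the calibration is good to about 2 mm. A picture is of the moment at which its call begins: read the wrist's pose just before it. There is no depth.
- r.sign_off(): hands the job in; it is judged then, once.
The state is a dict: "clock": time; "qpos": joint angles; "qvel": joint speeds; "joint_efforts": joint torques, N m; "eef_pos": TCP position; "tcp_rot": TCP orientation; "contact_force": force on the tool from outside, world axes, zero at the start; "wrist_torque": the same for the moment, N m; "opening": opening from 0.0 (shut) to 1.0 (fully open); "grasp_force": force on a finger pad.
Only numpy, scipy, OpenCV 4.12 (cv2) and the standard library are available. Lean on these libraries where they do the work, as an engineer would, in place of code of your own. Each camera call takes 0.05 s, during which the arm holds its last target. There are 200 camera calls.

TASK

Set up the bright steel shaft with the brass band for a run-out check: first turn the gauge's black knob clockwise by exactly three clicks, so that the red stop screw points down the V-groove. Then take the shaft from the blue rack, lay it in the open end of the groove, thin nose towards the stop, slide it gently under the dial indicator until the nose rests against the red screw, and leave it lying there. Do not ram the stop or knock the dial indicator, and leave the two black shafts, the multimeter and the kettle as they are.

Things in the scene. Friction and masses are not known exactly. Their poses are not given: they have to be found in the camera images.
- gauge: Run-out gauge, fixed to the bench. Origin: on the bench, on the groove's line; x across the groove, y along it towards the stop, z up. Grey base 80 mm wide, 16 thick, y -200 to +175 mm. Steel V-rail 44 mm wide, y -195 to +60, top at z = 37, 90 degree groove 14 mm wide, 7 deep. A seated 18 mm shaft has its axis at x = 0, z = 42.7 and its top at z = 51.7. The groove's open end is at -y.
- dial: Dial indicator on a gantry over the groove at y = +25 mm of the gauge. Posts 12 mm thick at x = +-33 mm, crossbar 80 x 18 mm at z = 77 to 91, round dial 57 mm in diameter, 24 thick along y, centred at z = 128, top at z = 168; the lifted stylus ends at z = 56, 4 mm above a seated shaft. Axes as the gauge, origin under the gantry's centre at z = 0. Fixed, delicate.
- turret (a joint): Angle of the turret stop (rad): 0 at the click where it starts, growing clockwise seen from above. A spring ball holds it every 45 degrees (0.785 rad) with about 0.06 N m; let go within 15 degrees of a click, it settles there. Three clicks clockwise = 2.356: the red screw points down the groove (gauge -y). It turns on past that; screws of other lengths stand at the other clicks.
- knob_grip (a point): Point on the turret's upright axis (y = +125 mm of the gauge), 74 mm above the bench. The black knob round it is an octagon 36 mm across flats, z = 60 to 84 mm; at every click it has flats facing the gauge's x, y and diagonals. Below it a hub 40 mm wide (top z = 55) with screws reaching up to 45 mm from the axis at z = 37 to 49. Grip it firmly.
- red_tip (a point): Centre of the end face of the red stop screw, 45 mm from the turret's axis, 42.7 mm above the bench; the red cap is 11 mm in diameter.
- stop_point (a point): Point on the groove's axis where the end of the red screw stands once it points down the groove, at y = +80 mm of the gauge, z = 42.7 mm.
- groove_load (a point): Point on the axis of a seated shaft (z = 42.7 mm) at the open end of the groove, y = -100 mm of the gauge: a shaft laid with its middle here is clear of the dial indicator and 105 mm short of the stop.
- rack: Blue rack 110 x 200 x 27 mm, fixed to the bench, origin under its centre. Two ribs 12 mm thick at x = +-40 mm, each with V-notches at y = -62, 0 and +62 mm; between the ribs only its 8 mm floor. A shaft lies along x in a pair of notches, axis at z = 32.7 mm.
- shaft: The shaft to set up: bright steel, 150 mm long, 0.22 to 0.37 kg. Body 18 mm in diameter, 130 mm long; nose 12 mm in diameter, 20 mm long; brass band 22 mm wide near the tail. Origin on its axis at mid-length; x along the axis towards the nose. It starts in one of the rack's three places, nose to the rack's +x. Seated in the groove it takes about 2 to 5 N to slide.
- nose (a point): Centre of the end face of the nose, 75 mm from the shaft's origin.
- tail (a point): Centre of the flat tail end (18 mm in diameter), 75 mm from the shaft's origin: push here.
- black_shaft_a: Black shaft of the same shape, not wanted, in another place of the rack; same origin and axes.
- black_shaft_b: Black shaft with a narrow steel band, not wanted, in the third place of the rack; same origin and axes.
- multimeter: Bystander: orange multimeter 150 x 76 x 44 mm lying on the bench, origin under its centre.
- kettle: Bystander: stainless kettle 210 mm tall, 156 mm wide at the foot, origin under its centre.
There are look-alikes about, which are no part of the job. Leave any pink look-alike of the shaft alone.

How it is judged (in metres and radians):
On the way, in this order (a step that is already met when the one before it is completed fails the run):
1. the turret is three clicks clockwise, its red screw pointing down the groove (value of joint turret between 2.206 and 2.506 rad), for 0.3 s.
2. the shaft lies seated in the groove, nose towards the stop and still at least 20 mm short of it (x of nose in the frame of gauge between -0.002 and 0.002 m and z of nose in the frame of gauge between 0.04 and 0.045 m and x of tail in the frame of gauge between -0.002 and 0.002 m and z of tail in the frame of gauge between 0.04 and 0.045 m and y of nose in the frame of gauge below 0.06 m and y of tail in the frame of gauge below -0.08 m), for 0.2 s.
At the end, for the whole second after the job is handed in: The turret sits three clicks clockwise from its start (2.356 rad, +-0.15), the bright shaft lies still and seated in the groove (both ends within 2 mm of the groove's axis sideways and 2.5 mm in height), its nose within 1.5 mm of the end of the red stop screw, and it has been let go (all of step 1 and x of nose in the frame of gauge between -0.002 and 0.002 m and z of nose in the frame of gauge between 0.04 and 0.045 m and x of tail in the frame of gauge between -0.002 and 0.002 m and z of tail in the frame of gauge between 0.04 and 0.045 m and linear speed of shaft below 0.01 m/s and y of nose in the frame of gauge above 0.0785 m and distance between nose and red_tip below 0.006 m); the robot touches nothing.
It fails at once if the shaft is rammed against the turret (more than 20 N) (contact force between shaft and turret above 20 N).
It fails at once if the dial indicator or its gantry is knocked (more than 5 N) (contact force between anything else and dial above 5 N).
It fails at once if a black shaft is disturbed in the rack (moved more than 10 mm) (distance of any of black_shaft_a, black_shaft_b from where it was at the start of the episode above 0.01 m).
It fails at once if the multimeter or the kettle is knocked away (more than 30 mm) (distance of any of multimeter, kettle from where it was at the start of the episode above 0.03 m).
It also fails if it takes over 72 s, if anything falls off the work surface, if the arm or the gripper's body presses on something with over 40 N, if the wrist force passes 120 N, or if a joint passes its speed limit or range.

## Working session

There is one attempt and no reset: what is moved stays moved. The work goes in short steps, Python scripts to look and compute and a shell command to move; the robot and the scene stay as the last step left them, time stands still between calls to the robot, and variables do not carry over. Pictures are saved under pics/ and viewed, at most 10 in all, crops included, and the job is handed in when it is done.

```bash
mkdir -p pics; cat > h.py <<'E'
import numpy as np, cv2
from rig import r, eyes
from scipy.spatial.transform import Rotation as Ro
def grab(n):
    s=r.sense(); f=eyes.grab_frame(n)
    if n=="wrist":
        H=np.array(f["hand_eye"]); T=np.eye(4)
        T[:3,:3]=Ro.from_euler('xyz',s["tcp_rot"]).as_matrix(); T[:3,3]=s["eef_pos"]
        W=T@H; f["Rc"]=W[:3,:3]; f["C"]=W[:3,3]
    else:
        R=np.array(f["R"]);f["Rc"]=R.T; f["C"]=-R.T@np.array(f["t"])
    f["K"]=np.array([[f["fx"],0,f["cx"]],[0,f["fy"],f["cy"]],[0,0,1.]])
    return f
def ray(f,px):
    p=cv2.undistortPoints(np.array(px,float).reshape(-1,1,2),f["K"],np.array(f["D"],float)).reshape(-1,2)
    return np.c_[p,np.ones(len(p))]@f["Rc"].T
def onz(f,px,z):
    d=ray(f,px); return f["C"]+d*((z-f["C"][2])/d[:,2])[:,None]
def proj(f,X):
    R=f["Rc"].T; X=np.atleast_2d(np.array(X,float))
    return cv2.projectPoints(X,cv2.Rodrigues(R)[0],-R@f["C"],f["K"],np.array(f["D"],float))[0].reshape(-1,2)
E
python3 - <<'E'
from h import *
print(r.sense())
for n in ("scene","top","wrist"):
    f=grab(n); np.savez(f"pics/{n}0.npz",**{k:np.array(v) for k,v in f.items()}); print(n,f["C"].round(0),f["Rc"][:,2].round(2)); cv2.imwrite(f"pics/{n}0.png",cv2.resize(f["img"],(768,576),interpolation=cv2.INTER_CUBIC) if n!="wrist" else f["img"])
E
```

```text
{'clock': 0.0, 'qpos': array([-1.15637531e+00,  3.53652516e-01,  1.63409357e+00,  2.63105116e-05,
        1.15517617e+00, -2.39058023e-03]), 'qvel': array([ 0.00091392,  0.00055214, -0.00067223,  0.00130375, -0.00064288,
        0.00120692]), 'joint_efforts': array([ 1.84504570e-03, -6.05237460e+01, -3.42065477e+01,  3.62529454e-05,
        9.09636612e-03,  1.20738005e-05]), 'eef_pos': array([ 252.87227101, -571.09888657,  247.57628287]), 'tcp_rot': array([-3.14026312e+00, -2.72348881e-05,  4.16800943e-01]), 'contact_force': array([ 0.11576737, -0.02107882,  0.11123698]), 'wrist_torque': array([ 0.00291663,  0.01623483, -0.0033901 ]), 'grasp_force': 0.0, 'opening': 0.9989012147118808}
scene [1304.  -17.  602.] [-0.85  0.06 -0.53]
top [ 345.   21. 1126.] [ 0.12  0.02 -0.99]
wrist [ 327. -538.  374.] [-0.29 -0.13 -0.95]
```

View pics/top0.png

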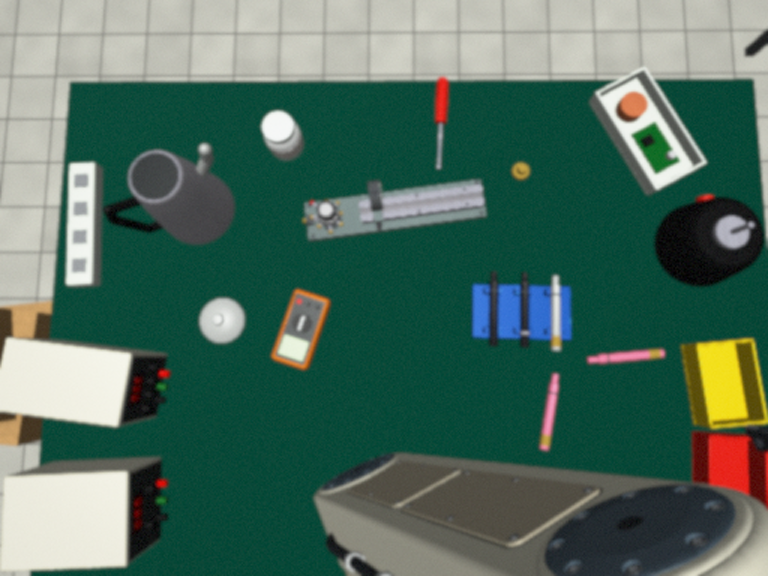

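View pics/scene0.png

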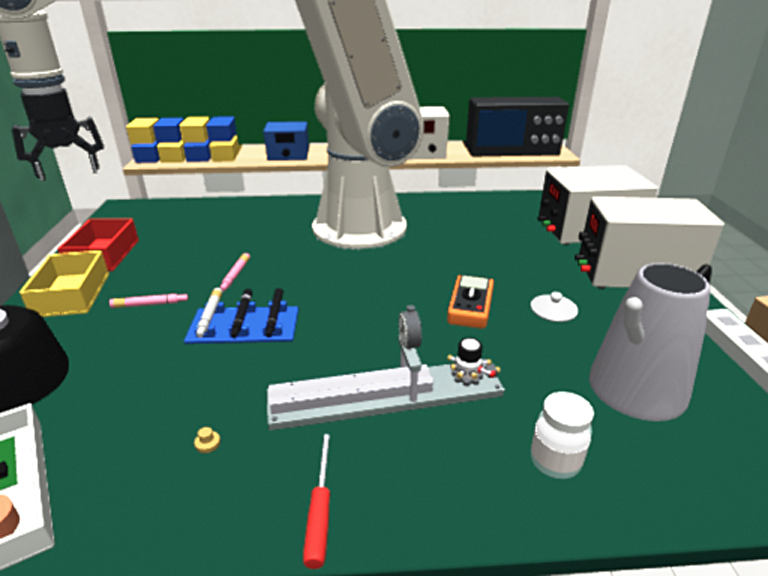

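The top view shows the gauge at (305-486, 180-240), its stop end to the left (+y). The rack is at (472-572, 285-340), with the bright shaft in its rightmost place at x≈556 and its nose up (+x). The knob is at (326, 210). The scene view agrees with this. Next I measure.

```bash
cat >> h.py <<'E'
def load(n):
    z=np.load(f"pics/{n}.npz"); return {k:z[k] for k in z}
E
python3 - <<'E'
from h import *
f=load("top0")
hsv=cv2.cvtColor(f["img"],cv2.COLOR_BGR2HSV); s=512/768
green=cv2.inRange(hsv,(70,120,20),(95,255,140))
def roi(m,x0,y0,x1,y1):
    o=np.zeros_like(m); a=[int(v*s) for v in (x0,y0,x1,y1)]; o[a[1]:a[3],a[0]:a[2]]=m[a[1]:a[3],a[0]:a[2]]; return o
g=roi(255-green,290,165,500,255)
c=max(cv2.findContours(g,0,2)[0],key=cv2.contourArea); b=cv2.boxPoints(cv2.minAreaRect(c)); print(b/s); P=onz(f,b,16); print(P.round(0)); print(np.linalg.norm(np.diff(P,axis=0),axis=1))
bl=roi(cv2.inRange(hsv,(100,120,60),(125,255,255)),450,260,600,360)
c=cv2.convexHull(np.vstack(cv2.findContours(bl,0,2)[0])); b=cv2.boxPoints(cv2.minAreaRect(c)); print(b/s); P=onz(f,b,18); print(P.round(0),P.mean(0)); print(np.linalg.norm(np.diff(P,axis=0),axis=1))
print(onz(f,np.array([[556,275],[557,350]])*s,33))
print("knob",onz(f,np.array([[326,210]])*s,84))
im=f["img"][110:245,195:395]
cv2.imwrite("pics/topcrop.png",cv2.resize(im,None,fx=4,fy=4,interpolation=cv2.INTER_CUBIC))
E
```

```text
[[297.10956 189.80324]
 [480.31644 164.82047]
 [487.47263 217.29918]
 [304.26575 242.28195]]
[[ 695.  233.   16.]
 [ 749. -154.   16.]
 [ 635. -167.   16.]
 [ 582.  215.   16.]]
[390.93963136 114.37266781 386.19512785]
[[471.  339. ]
 [471.  283.5]
 [571.5 283.5]
 [571.5 339. ]]
[[ 382. -129.   18.]
 [ 496. -131.   18.]
 [ 496. -336.   18.]
 [ 383. -332.   18.]] [ 439.11635886 -232.04895397   18.        ]
[113.659084   205.11911118 113.31274869]
[[ 511.2997213  -300.69319355   33.        ]
 [ 360.35184426 -297.6496322    33.        ]]
knob [[632.50448527 161.57611612  84.        ]]
```

View pics/topcrop.png

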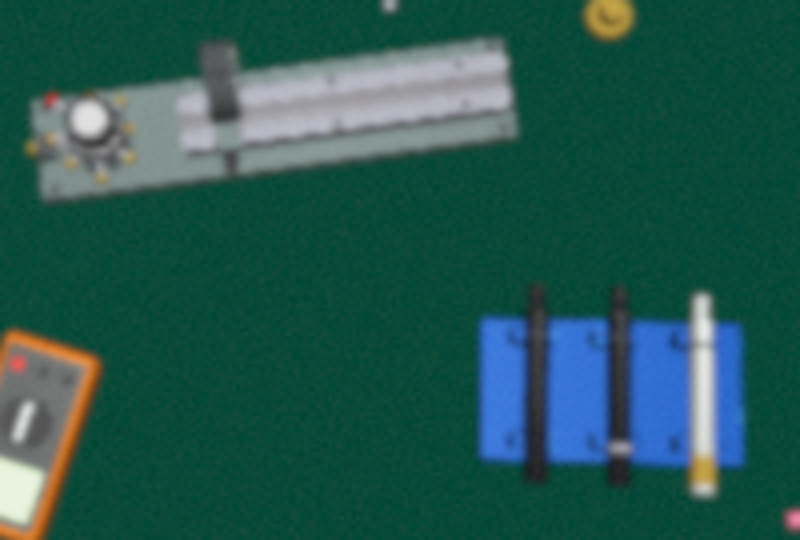

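```bash
python3 - <<'E'
from h import *
f=load("top0")
px=np.array([[32,97],[503,38],[518,138],[42,200]])/4+[195,110]
P=onz(f,px,16); print(P.round(1))
print(np.linalg.norm(np.diff(P,axis=0),axis=1))
stop=(P[0]+P[3])/2; op=(P[1]+P[2])/2; y=(stop-op)/np.linalg.norm(stop-op); print(y, np.degrees(np.arctan2(-y[0],y[1])))
o=(stop+op)/2+y*12.5; print("origin",o,"knob",o+y*125)
print("kettle foot-ish",onz(f,np.array([[210,225],[236,205]])*2/3,0), "multi", onz(f,[[200,215]],44))
g=load("scene0"); print("kettle scene",onz(g,np.array([[592,390],[690,410],[640,412]])*2/3,0))
print(Ro.from_euler('xyz',[-np.pi,0,0]).as_matrix()@np.array(load("wrist0")["hand_eye"])[:3,2], np.array(load("wrist0")["hand_eye"]).round(2))
E
```

```text
[[ 670.   216.5   16. ]
 [ 717.6 -155.6   16. ]
 [ 636.6 -166.    16. ]
 [ 587.   206.8   16. ]]
[375.17328917  81.59975833 376.06339098]
[-0.12954022  0.99157417  0.        ] 7.443024056211822
origin [651.16542003  37.81053497  16.        ] knob [634.97289285 161.75730606  16.        ]
kettle foot-ish [[622.9067102  420.35864771   0.        ]
 [666.73203654 366.29313356   0.        ]] multi [[412.66416118 214.88880812  44.        ]]
kettle scene [[660.95832426 371.42302561   0.        ]
 [717.05498521 509.89877251   0.        ]
 [715.95264793 427.66645603   0.        ]]
[-3.18137139e-01 -1.74150049e-04 -9.48044688e-01] [[   0.     -0.95   -0.32   81.31]
 [   1.      0.      0.     -0.  ]
 [  -0.     -0.32    0.95 -125.92]
 [   0.      0.      0.      1.  ]]
```

```bash
python3 -m inch '[[0.038,-0.0304,0,0,0,0,-1],[0.038,-0.0304,0,0,0,0,-1],[0.038,-0.0304,0,0,0,0,-1],[0.038,-0.0304,0,0,0,0,-1],[0.038,-0.0304,0,0,0,0,-1],[0.038,-0.0304,0,0,0,0,-1],[0.038,-0.0304,0,0,0,0,-1],[0.038,-0.0304,0,0,0,0,-1]]' && python3 -m inch '[[0.038,-0.0304,0,0,0,0,-1],[0.038,-0.0304,0,0,0,0,-1],[0.038,-0.0304,0,0,0,0,-1],[0.038,-0.0304,0,0,0,0,-1],[0.038,-0.0304,0,0,0,0,-1],[0.038,-0.0304,0,0,0,0,-1],[0.038,-0.0304,0,0,0,0,-1],[0.038,-0.0304,0,0,0,0,-1]]' && python3 -m inch '[[0.038,-0.0304,0,0,0,0,-1],[0,0,0,0,0,-8.5,-1],[0,0,0,0,0,-8.5,-1],[0,0,0,0,0,-8.5,-1],[0,0,0,0,0,-8.5,-1],[0,0,0,0,0,-8.5,-1],[0,0,0,0,0,-8.5,-1],[0,0,0,0,0,-8.5,-1]]' && python3 -m inch '[[0,0,0,0,0,-8.5,-1],[0,0,0,0,0,-8.5,-1],[0,0,0,0,0,-8.5,-1],[0,0,0,0,0,-8.5,-1],[0,0,0,0,0,-8.5,-1],[0,0,0,0,0,-8.5,-1],[0,0,0,0,0,-8.5,-1],[0,0,0,0,0,0,-1]]'
python3 - <<'E'
from h import *
s=r.sense(); print(s["qpos"],s["eef_pos"],s["tcp_rot"])
f=grab("wrist"); np.savez("pics/wrist1.npz",**{k:np.array(v) for k,v in f.items()}); cv2.imwrite("pics/wrist1.png",cv2.resize(f["img"],(768,576)))
print(proj(f,[[635,161.8,84],[651.2,37.8,16]]))
E
```

```text
clock: 0.95
eef_pos: [433.0, -224.2, 248.3]
tcp_rot: [3.141, -0.0, 0.417]
contact_force: [0.9, 0.0, 0.0]
opening: 0.997
grasp_force: 0.0
clock: 1.75
eef_pos: [612.5, 121.4, 248.1]
tcp_rot: [3.142, 0.0, 0.417]
contact_force: [0.3, -0.2, 0.0]
opening: 1.003
grasp_force: 0.0
clock: 2.55
eef_pos: [634.3, 162.5, 247.9]
tcp_rot: [-3.141, 0.0, 1.461]
contact_force: [0.1, 0.0, -0.0]
opening: 1.001
grasp_force: 0.0
clock: 3.35
eef_pos: [634.3, 162.5, 247.9]
tcp_rot: [-3.141, -0.0, 2.496]
contact_force: [0.2, 0.0, -0.4]
opening: 1.0
grasp_force: 0.0
[ 2.48521979e-01  3.99563610e-01  1.56508690e+00  7.60695024e-06
  1.17756869e+00 -6.76639585e-01] [634.31461366 162.51873733 247.94245009] [-3.14110854e+00 -3.97806370e-04  2.49595488e+00]
[[255.74836299 176.29593268]
 [184.17515961 228.64839993]]
```

View pics/wrist1.png

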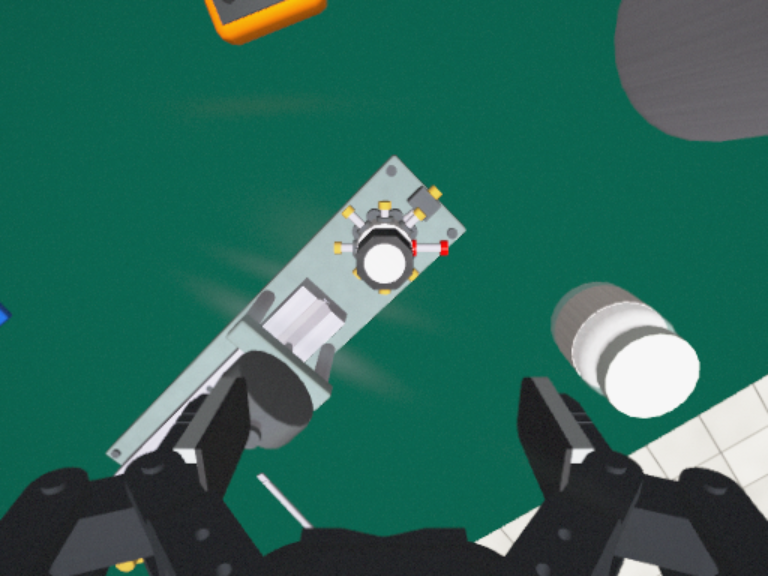

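The knob top is at (385, 263), within 2 px of the prediction. The base corners are at (394, 156), (466, 230) and (107, 453), and the red screw is at (445, 248). I'll refine the gauge pose from these.

```bash
python3 - <<'E'
from h import *
f=load("wrist1")
P=onz(f,np.array([[394,156],[466,230],[107,453]])/1.5,16); print(P)
print("widths",np.linalg.norm(P[0]-P[1]),np.linalg.norm(P[0]-P[2]))
y=P[0]-P[2]; y/=np.linalg.norm(y); print("yaw",np.degrees(np.arctan2(-y[0],y[1])))
x=P[1]-P[0]; print("yaw x",np.degrees(np.arctan2(x[1],x[0])))
m=(P[0]+P[1])/2; print("knob",m-50*y,"origin",m-175*y)
print("knobtop",onz(f,np.array([[385,263]])/1.5,84)); print("red tip",onz(f,np.array([[447,248]])/1.5,42.7))
E
```

```text
[[ 589.3005675   205.80003725   16.        ]
 [ 666.75424077  217.21849184   16.        ]
 [ 641.44387389 -161.81628914   16.        ]]
widths 78.29082071583888 371.29595719558523
yaw 8.073074493168017
yaw x 8.38631037112091
knob [635.04920243 162.00477638  16.        ] origin [652.60369817  38.24355596  16.        ]
knobtop [[634.76412877 163.07329984  84.        ]]
red tip [[662.11473297 198.51976288  42.7       ]]
```

```bash
python3 -m inch '[[0,0,0.043,0,0,0,-1],[0,0,0.043,0,0,0,-1],[0,0,0.043,0,0,0,-1],[0,0,0.030,0,0,0,-1],[0,0,0.012,0,0,0,-1],[0,0,0,0,0,0,0.5],[0,0,0,0,0,0,1],[0,0,0,0,0,0,1]]' 80 && python3 -m inch '[[0,0,0,0,0,0,1],[0,0,0,0,0,0,1],[0,0,0,0,0,0,1],[0,0,0,0,0,0,1],[0,0,0,0,0,0,1]]'
```

```text
clock: 4.2
eef_pos: [635.9, 162.9, 79.4]
tcp_rot: [3.139, 0.002, 2.493]
contact_force: [-0.1, 0.4, 0.1]
opening: 0.512
grasp_force: 0.0
clock: 4.7
eef_pos: [635.5, 162.5, 79.7]
tcp_rot: [3.14, 0.002, 2.493]
contact_force: [-2.4, -1.8, 8.0]
opening: 0.4
grasp_force: 79.6
```

```bash
python3 -m inch '[[0,0,0,0,0,8.5,1],[0,0,0,0,0,8.5,1],[0,0,0,0,0,8.5,1],[0,0,0,0,0,8.5,1],[0,0,0,0,0,8.5,1],[0,0,0,0,0,8.5,1],[0,0,0,0,0,8.5,1],[0,0,0,0,0,8.5,1]]' && python3 -m inch '[[0,0,0,0,0,8.5,1],[0,0,0,0,0,8.5,1],[0,0,0,0,0,8.5,1],[0,0,0,0,0,8.5,1],[0,0,0,0,0,8.5,1],[0,0,0,0,0,8.5,1],[0,0,0,0,0,8.5,1],[0,0,0,0,0,7.4,1]]' && python3 -m inch '[[0,0,0,0,0,0,1],[0,0,0,0,0,0,1],[0,0,0,0,0,0,1]]'
```

```text
clock: 5.5
eef_pos: [634.6, 162.1, 79.7]
tcp_rot: [3.141, 0.0, 1.301]
contact_force: [-6.2, -4.3, 10.7]
opening: 0.403
grasp_force: 80.0
clock: 6.3
eef_pos: [633.9, 162.7, 79.6]
tcp_rot: [-3.141, 0.001, 0.133]
contact_force: [-9.6, 0.6, 12.7]
opening: 0.402
grasp_force: 80.2
clock: 6.6
eef_pos: [633.9, 162.7, 79.6]
tcp_rot: [-3.141, 0.001, 0.139]
contact_force: [-8.5, -0.3, 13.8]
opening: 0.401
grasp_force: 80.2
```

```bash
python3 -m inch '[[0,0,0,0,0,0,-1],[0,0,0,0,0,0,-1],[0,0,0,0,0,0,-1],[0,0,0,0,0,0,-1],[0,0,-0.03,0,0,0,-1],[0,0,-0.045,0,0,0,-1],[0,0,-0.048,0,0,0,-1],[0,0,-0.047,0,0,0,-1]]' && python3 -m inch '[[0,0,0,0,0,0,-1]]'
python3 - <<'E'
from h import *
f=grab("wrist"); np.savez("pics/wrist2.npz",**{k:np.array(v) for k,v in f.items()}); cv2.imwrite("pics/wrist2.png",cv2.resize(f["img"],(768,576)))
E
python3 -m inch '[[-0.0242,0.0391,0,0,0,0,-1],[-0.0242,0.0391,0,0,0,0,-1],[-0.0242,0.0391,0,0,0,0,-1],[-0.0242,0.0391,0,0,0,0,-1],[-0.0242,0.0391,0,0,0,0,-1],[-0.0242,0.0391,0,0,0,0,-1],[-0.0242,0.0391,0,0,0,0,-1],[-0.0242,0.0391,0,0,0,0,-1]]' && python3 -m inch '[[-0.0242,0.0391,0,0,0,0,-1],[-0.0242,0.0391,0,0,0,0,-1],[-0.0242,0.0391,0,0,0,0,-1],[0,0,0,0,0,8,-1],[0,0,0,0,0,0,-1]]'
python3 - <<'E'
from h import *
s=r.sense(); print(s["qpos"],s["eef_pos"],s["tcp_rot"])
f=grab("wrist"); np.savez("pics/wrist3.npz",**{k:np.array(v) for k,v in f.items()}); cv2.imwrite("pics/wrist3.png",cv2.resize(f["img"],(768,576)))
E
```

```text
clock: 7.4
eef_pos: [634.3, 162.5, 249.0]
tcp_rot: [3.142, 0.0, 0.139]
contact_force: [0.8, 0.3, 0.2]
opening: 1.004
grasp_force: 0.0
clock: 7.5
eef_pos: [638.1, 163.4, 255.0]
tcp_rot: [-3.14, -0.012, 0.139]
contact_force: [0.6, -0.3, -0.4]
opening: 0.998
grasp_force: 0.0
clock: 8.35
eef_pos: [484.5, -175.4, 246.0]
tcp_rot: [-3.141, 0.002, 0.139]
contact_force: [-0.3, -0.3, -0.7]
opening: 0.998
grasp_force: 0.0
clock: 8.85
eef_pos: [429.4, -301.1, 245.9]
tcp_rot: [-3.14, 0.002, -0.006]
contact_force: [1.1, -0.1, 0.2]
opening: 1.0
grasp_force: 0.0
[-6.14504649e-01  2.00216909e-01  1.84809754e+00  1.49690959e-04
  1.09543489e+00  9.61892406e-01] [ 429.35883714 -301.08609502  245.92741501] [-3.14025004e+00  1.69303735e-03 -5.66824291e-03]
```

View pics/wrist2.png

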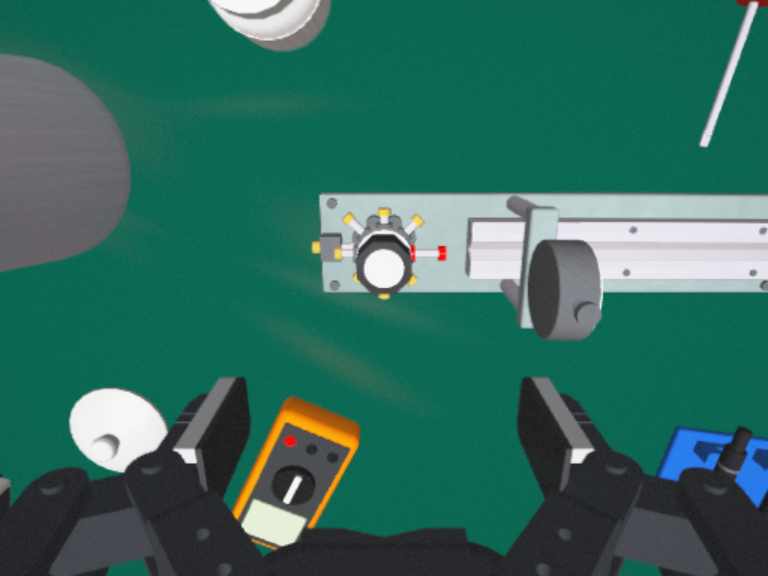

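View pics/wrist3.png

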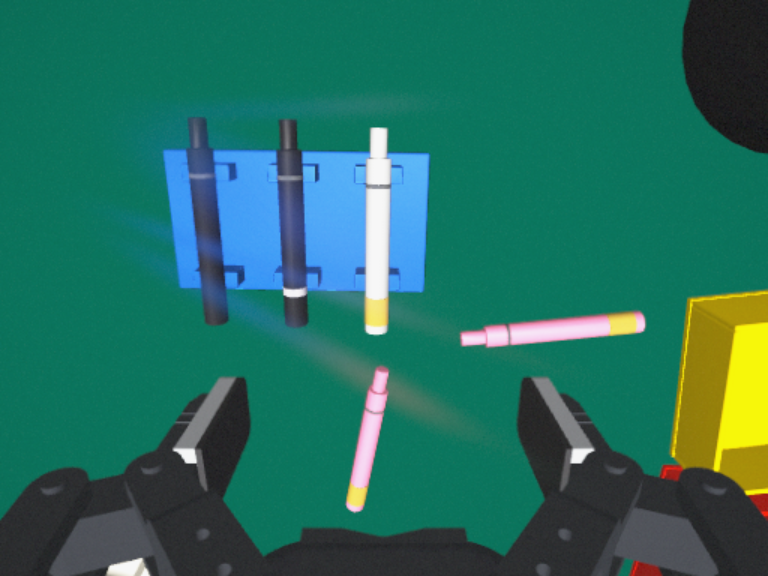

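Wrist2 shows the red screw at (444, 253), pointing down the groove. Wrist3 shows the bright shaft from its nose at (378, 129) to its tail at (376, 331).

```bash
python3 - <<'E'
from h import *
f=load("wrist3")
P=onz(f,np.array([[378.5,129],[376,331],[377.5,180],[376.5,290]])/1.5,32.7); print(P, np.linalg.norm(P[0]-P[1]))
d=P[2]-P[3]; print("yaw",np.degrees(np.arctan2(d[1],d[0])), "mid",(P[0]+P[1])/2)
print("rack corners",onz(f,np.array([[165,151],[429,153],[425,292],[180,290]])/1.5,8))
f=load("wrist2")
P=onz(f,np.array([[320,195],[323,292],[768,193],[768,291]])/1.5,16);print(P)
for a,b in((0,2),(1,3)):
    d=P[a]-P[b]; print("gauge yaw",np.degrees(np.arctan2(-d[0],d[1])))
print("knob",onz(f,np.array([[384,268]])/1.5,84),"redtip",onz(f,np.array([[447,253.5]])/1.5,42.7))
print("groove",onz(f,np.array([[490,250],[760,249]])/1.5,30))
E
```

```text
[[ 509.24237289 -298.37183958   32.7       ]
 [ 359.12923336 -295.15903027   32.7       ]
 [ 474.97841266 -297.38407582   32.7       ]
 [ 393.03224357 -295.88373684   32.7       ]] 150.14751681393372
yaw -1.0489018465711815 mid [ 434.18580313 -296.76543492   32.7       ]
rack corners [[ 495.0633634  -138.52399871    8.        ]
 [ 491.92721211 -335.45639326    8.        ]
 [ 382.52541942 -334.91609501    8.        ]
 [ 385.19475643 -134.5280543     8.        ]]
[[ 665.73869064  216.20452453   16.        ]
 [ 587.9936992   206.00066891   16.        ]
 [ 717.30356276 -128.58011552   16.        ]
 [ 640.26386866 -159.73656729   16.        ]]
gauge yaw 8.505926794996853
gauge yaw 8.133478782764014
knob [[634.04970495 162.26466135  84.        ]] redtip [[639.97742411 116.20251166  42.7       ]]
groove [[ 644.39595022   81.98282194   30.        ]
 [ 675.18608831 -127.10013627   30.        ]]
```

```bash
python3 -m inch '[[0.0048,-0.0043,0.04,0,0,0.75,-0.06],[0,0,0.045,0,0,0,-0.06],[0,0,0.035,0,0,0,-0.06],[0,0,0,0,0,0,-0.06],[0,0,0,0,0,0,-0.06]]'
python3 - <<'E'
from h import *
s=r.sense(); print(s["eef_pos"],s["tcp_rot"],s["opening"])
f=grab("wrist"); cv2.imwrite("pics/wrist4.png",cv2.resize(f["img"],(640,480)))
E
```

```text
clock: 9.4
eef_pos: [435.6, -295.1, 127.3]
tcp_rot: [-3.141, 0.001, -0.01]
contact_force: [-0.2, -0.1, 0.3]
opening: 0.529
grasp_force: 0.0
[ 435.58943373 -295.14312061  127.29309398] [-3.14058944e+00  1.36032804e-03 -1.03210159e-02] 0.5286961846228267
```

View pics/wrist4.png

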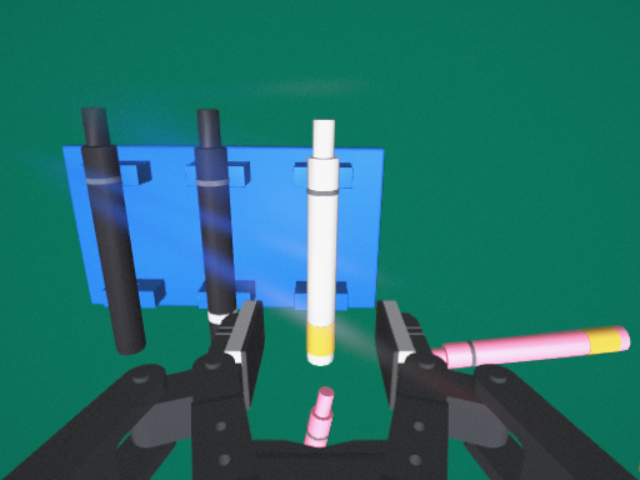

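The shaft at (320, 245) lies midway between the jaws at (253, 387). I'll descend and grip.

```bash
python3 -m inch '[[0,0,0.045,0,0,0,-0.06],[0,0,0.030,0,0,0,-0.06],[0,0,0.007,0,0,0,-0.06],[0,0,0,0,0,0,1],[0,0,0,0,0,0,1],[0,0,0,0,0,0,1],[0,0,0,0,0,0,1],[0,0,0,0,0,0,1]]' 60 && python3 -m inch '[[0,0,-0.005,0,0,0,1],[0,0,-0.015,0,0,0,1],[0,0,-0.03,0,0,0,1],[0,0,-0.04,0,0,0,1],[0,0,-0.04,0,0,0,1],[0,0,0,0,0,0,1]]'
```

```text
clock: 10.25
eef_pos: [436.7, -296.5, 47.4]
tcp_rot: [3.14, -0.003, -0.014]
contact_force: [-0.2, 3.8, 8.2]
opening: 0.175
grasp_force: 58.8
clock: 10.85
eef_pos: [438.2, -298.1, 181.4]
tcp_rot: [3.136, -0.008, -0.013]
contact_force: [0.9, -0.6, -2.7]
opening: 0.174
grasp_force: 59.0
```

```bash
python3 -m inch '[[0.014,-0.0145,-0.01,0,0,0,1],[0.0303,-0.0308,0,0,0,0,1],[0.0303,-0.0308,0,0,0,0,1],[0.0303,-0.0308,0,0,0,0,1],[0.0303,-0.0308,0,0,0,0,1],[0.0303,-0.0308,0,0,0,0,1],[0.0303,-0.0308,0,0,0,0,1],[0.0303,-0.0308,0,0,0,0,1]]' && python3 -m inch '[[0,0,0,0,0,-4.3,1],[0,0,0,0,0,-8.3,1],[0,0,0,0,0,-8.3,1],[0,0,0,0,0,-8.3,1],[0,0,0,0,0,-8.3,1],[0,0,0,0,0,-8.3,1],[0,0,0,0,0,-8.3,1],[0,0,0,0,0,-8.3,1]]' && python3 -m inch '[[0,0,0,0,0,-8.3,1],[0,0,0,0,0,-8.3,1],[0,0,0,0,0,-8.3,1],[0,0,0,0,0,-8.3,1],[0,0,0,0,0,-3.3,1],[0,0,0,0,0,0,1],[0,0,0,0,0,0,1]]'
python3 - <<'E'
from h import *
s=r.sense(); print(s["qpos"],s["eef_pos"],s["tcp_rot"],s["contact_force"])
for n in("wrist","scene"):
    f=grab(n); np.savez(f"pics/{n}5.npz",**{k:np.array(v) for k,v in f.items()}); cv2.imwrite(f"pics/{n}5.png",cv2.resize(f["img"],(768,576)))
E
```

```text
clock: 11.65
eef_pos: [665.2, -67.6, 184.9]
tcp_rot: [3.141, 0.001, -0.013]
contact_force: [1.1, -0.5, -2.1]
opening: 0.184
grasp_force: 59.1
clock: 12.45
eef_pos: [664.1, -69.1, 184.8]
tcp_rot: [-3.141, 0.001, 1.082]
contact_force: [0.6, -0.5, -1.8]
opening: 0.176
grasp_force: 59.2
clock: 13.15
eef_pos: [664.3, -69.0, 185.0]
tcp_rot: [-3.141, -0.0, 1.711]
contact_force: [0.1, 0.1, -2.8]
opening: 0.183
grasp_force: 59.1
[-1.05738087e-01  4.78746745e-01  1.59011600e+00 -9.19449037e-05
  1.07319153e+00 -2.45629123e-01] [664.27959633 -69.0206399  184.99668097] [-3.14112524e+00 -3.39020385e-05  1.71073126e+00] [ 0.11875635  0.09737229 -2.77618454]
```

View pics/wrist5.png

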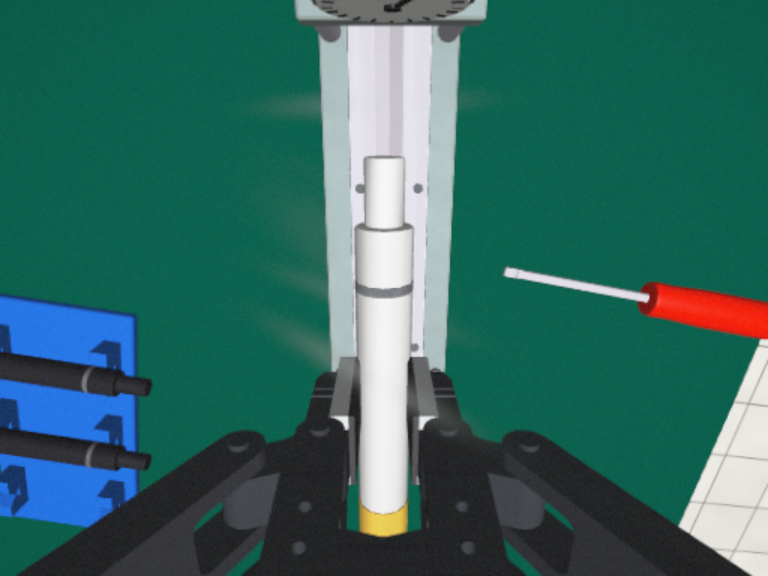

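Wrist5 shows the shaft held with its nose at (385, 157) towards the dial, and the groove running behind it along column ≈388. I'll fit the base edges for the groove line and compare it with the shaft.

```bash
cat > fit.py <<'E'
from h import *
import sys
f=load(sys.argv[1]); s=np.array([664.28,-69.02,185.0]); yaw=1.7107
hsv=cv2.cvtColor(f["img"],cv2.COLOR_BGR2HSV)
g=cv2.inRange(hsv,(65,150,20),(95,255,255))
rows=list(range(40,225,10)); L=[];Rr=[]
for v in rows:
    l=max(u for u in range(190,235) if g[v,u]); rr=min(u for u in range(285,320) if g[v,u])
    L.append((l+.5,v));Rr.append((rr-.5,v))
A=onz(f,L,16);B=onz(f,Rr,16); print("width",np.linalg.norm(A-B,axis=1).round(1)[[0,-1]])
ux=np.array([np.cos(yaw),np.sin(yaw)]); uy=np.array([np.sin(yaw),-np.cos(yaw)])
def T(P): d=P[:,:2]-s[:2]; return np.c_[d@ux,d@uy]
for n,P in(("L",A),("R",B)):
    t=T(P); k=np.polyfit(t[:,0],t[:,1],1); print(n,"slope deg",np.degrees(np.arctan(k[0])),"tool y at x=0,75:",k[1],k[1]+75*k[0])
w=cv2.inRange(hsv,(0,0,190),(179,40,255))
sh=[]
for v in range(165,230,8):
    row=g[v]; 
    sh.append(v)
zt=185-14.7
P=onz(f,np.array([[364.5,200],[405,200],[355.5,260],[412.5,260],[358,400],[408,400],[384.5,157]])/1.5,zt); t=T(P)
print("shaft tool y: nose",(t[0]+t[1])/2,t[1]-t[0],"front",(t[2]+t[3])/2,t[3]-t[2],(t[4]+t[5])/2,t[5]-t[4],"end",t[6])
E
python3 fit.py wrist5
```

```text
Traceback (most recent call last):
  File "fit.py", line 8, in <module>
    l=max(u for u in range(190,235) if g[v,u]); rr=min(u for u in range(285,320) if g[v,u])
ValueError: max() iterable argument is empty
```

```bash
python3 - <<'E'
from h import *
h=cv2.cvtColor(load("wrist5")["img"],cv2.COLOR_BGR2HSV); print(h[40,195:240:4].tolist(),h[200,195:240:4].tolist(),h[235,200:230:5].tolist())
E
sed -i 's/range(40,225,10)/range(40,200,10)/; s/(65,150,20)/(65,120,20)/' fit.py; python3 fit.py wrist5
```

```text
[[83, 230, 100], [83, 229, 98], [83, 229, 97], [83, 224, 100], [83, 229, 99], [88, 25, 193], [87, 25, 191], [87, 25, 194], [88, 24, 192], [88, 20, 192], [127, 10, 236], [128, 9, 234]] [[84, 224, 98], [83, 204, 101], [83, 228, 96], [82, 201, 104], [83, 203, 102], [82, 176, 103], [81, 23, 155], [92, 26, 193], [90, 21, 190], [88, 21, 192], [104, 16, 177], [60, 3, 169]] [[82, 180, 102], [81, 133, 107], [81, 114, 110], [80, 89, 118], [78, 49, 120], [88, 22, 188]]
width [79.6 79.8]
L slope deg -0.28802402152531453 tool y at x=0,75: -37.61967580385638 -37.996701542259636
R slope deg 0.13970055533301748 tool y at x=0,75: 42.3161435472967 42.49901150898639
shaft tool y: nose [61.26948745 -0.12430013] [3.60102236e-03 1.19734598e+01] front [42.88174546 -0.32865149] [3.79520712e-03 1.75418680e+01] [-6.67563954 -0.62268661] [1.31897739e-03 1.70862519e+01] end [73.60398651 -0.21373993]
```

```bash
python3 -m inch '[[0,0.0026,0.01,0,0,0,1],[0,0,0.03,0,0,0,1],[0,0,0.035,0,0,0,1],[0,0,0.03,0,0,0,1],[0,0,0.009,0,0,0,1],[0,0,0,0,0,0,1],[0,0,0,0,0,0,1]]'
python3 - <<'E'
from h import *
s=r.sense(); print(s["eef_pos"],s["tcp_rot"],s["contact_force"])
f=grab("wrist"); np.savez(f"pics/wrist6.npz",**{k:np.array(v) for k,v in f.items()}); cv2.imwrite("pics/wrist6.png",cv2.resize(f["img"],(768,576)))
E
```

```text
clock: 13.95
eef_pos: [668.0, -68.7, 72.3]
tcp_rot: [3.14, 0.0, 1.713]
contact_force: [-0.4, -1.2, -1.6]
opening: 0.181
grasp_force: 59.1
[668.02157675 -68.68318341  72.29382464] [3.14018947e+00 3.48632050e-04 1.71254971e+00] [-0.40929761 -1.19825108 -1.61968756]
```

View pics/wrist6.png

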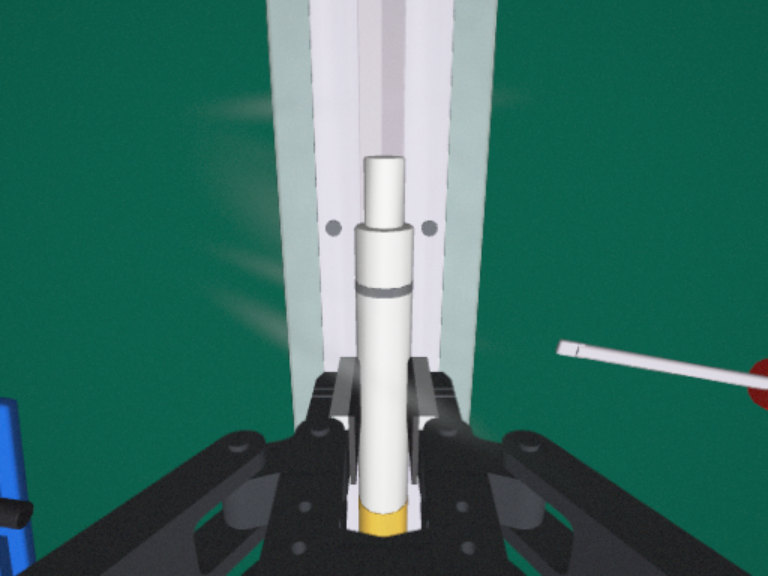

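Wrist6 shows the rail holes at (333, 228) and (429, 228), midpoint 381, while the shaft is at 384.5. The shaft is slightly right of the groove, so I refit.

```bash
sed -i 's/^f=load.*/f=load(sys.argv[1]); s=np.array([668.02,-68.68,72.29]); yaw=1.7125/; s/range(190,235)/range(165,205)/; s/range(285,320)/range(308,345)/; s/range(40,200,10)/range(10,200,10)/; s/zt=.*/zt=72.3-14.7/' fit.py
cat >> fit.py <<'E'
print("holes",T(onz(f,np.array([[333.5,228],[429,228]])/1.5,37)))
print("groove mid",T(onz(f,np.array([[358.5,20],[406,20],[357.5,140],[404.5,140]])/1.5,37)))
E
python3 fit.py wrist6
```

```text
width [79.5 79.8]
L slope deg 0.41423170309237306 tool y at x=0,75: -42.16309138976389 -41.6208539110051
R slope deg 0.08139431859069814 tool y at x=0,75: 38.425603200831084 38.53214818639081
shaft tool y: nose [61.26584321 -0.09572771] [5.32818048e-04 1.19714319e+01] front [42.87953121 -0.29913925] [-4.99145825e-03  1.75396815e+01] [-6.68298355 -0.59226366] [-0.01851048 17.08629814] end [73.59842634 -0.18587299]
holes [[ 48.6188992  -17.65359634]
 [ 48.61354398  15.32057825]]
groove mid [[113.04169455  -8.05140578]
 [113.05197769   6.42563001]
 [ 77.77281733  -8.89639481]
 [ 77.77575401   6.4435341 ]]
```

```bash
python3 -m inch '[[0,-0.0008,0.004,0,0,0,1],[0,0,0.004,0,0,0,1],[0,0,0.002,0,0,0,1],[0,0,0,0,0,0,1],[0,0,0,0,0,0,1]]'; python3 -m inch '[[0,0,0.001,0,0,0,1],[0,0,0.001,0,0,0,1],[0,0,0,0,0,0,1]]';python3 -m inch '[[0,0,0.001,0,0,0,1],[0,0,0,0,0,0,1],[0,0,0,0,0,0,1]]'
```

```text
clock: 14.5
eef_pos: [666.3, -68.7, 61.3]
tcp_rot: [-3.142, -0.0, 1.713]
contact_force: [-0.1, 0.5, -2.1]
opening: 0.18
grasp_force: 59.1
clock: 14.8
eef_pos: [666.3, -68.7, 59.1]
tcp_rot: [-3.141, -0.0, 1.713]
contact_force: [-0.4, 0.1, -3.0]
opening: 0.18
grasp_force: 59.1
clock: 15.1
eef_pos: [666.6, -68.7, 58.4]
tcp_rot: [3.141, 0.0, 1.713]
contact_force: [1.8, 0.2, -1.6]
opening: 0.181
grasp_force: 59.3
```

Contact is beginning (side force 1.8 N). I'll keep easing down.

```bash
python3 -m inch '[[0,0,0.0007,0,0,0,1],[0,0,0,0,0,0,1],[0,0,0,0,0,0,1]]' 30;python3 -m inch '[[0,0,0.0007,0,0,0,1],[0,0,0,0,0,0,1],[0,0,0,0,0,0,1]]' 20
```

```text
clock: 15.4
eef_pos: [666.9, -68.7, 58.0]
tcp_rot: [3.14, 0.0, 1.713]
contact_force: [2.1, 0.5, -0.5]
opening: 0.18
grasp_force: 59.5
clock: 15.7
eef_pos: [667.2, -68.7, 57.6]
tcp_rot: [3.14, 0.0, 1.713]
contact_force: [1.6, 0.3, 5.2]
opening: 0.178
grasp_force: 60.0
```

```bash
python3 -m inch '[[0,0,0,0,0,0,0.5],[0,0,0,0,0,0,0],[0,0,0,0,0,0,-0.2],[0,0,0,0,0,0,-0.2],[0,0,-0.01,0,0,0,-0.2],[0,0,-0.03,0,0,0,-0.2],[0,0,-0.04,0,0,0,-0.2],[0,0,-0.04,0,0,0,-0.2]]'; python3 -m inch '[[0,0,-0.01,0,0,0,0.5],[0,0,0,0,0,0,0.5],[0,0,0,0,0,0,0.5]]'
python3 - <<'E'
from h import *
s=r.sense(); print(s["eef_pos"],s["tcp_rot"],s["contact_force"])
f=grab("wrist"); np.savez(f"pics/wrist7.npz",**{k:np.array(v) for k,v in f.items()}); cv2.imwrite("pics/wrist7.png",cv2.resize(f["img"],(768,576)))
E
```

```text
clock: 16.5
eef_pos: [665.9, -68.7, 178.5]
tcp_rot: [-3.141, -0.0, 1.713]
contact_force: [0.6, 0.4, -0.1]
opening: 0.6
grasp_force: 0.0
clock: 16.8
eef_pos: [665.7, -68.6, 186.1]
tcp_rot: [-3.14, -0.0, 1.713]
contact_force: [-0.8, -0.1, -0.7]
opening: 0.252
grasp_force: 0.0
[665.66967121 -68.64887831 186.11069756] [-3.14049904e+00 -2.66563444e-04  1.71270762e+00] [-0.772121   -0.06066996 -0.6873057 ]
```

View pics/wrist7.png

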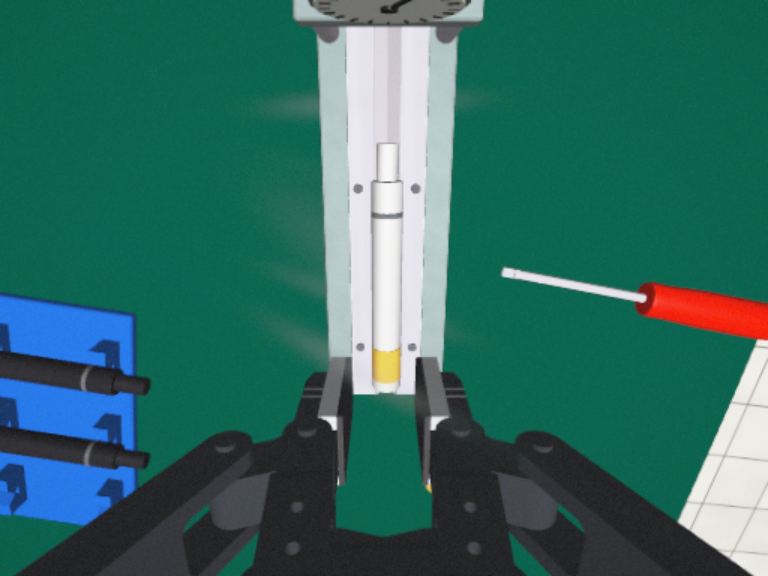

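```bash
python3 - <<'E'
from h import *
f=load("wrist7")
P=onz(f,np.array([[387.5,143],[386.5,391],[358,188.5],[415.5,188.5],[360.5,347],[412,347]])/1.5,42.7)
P[2:]=onz(f,np.array([[358,188.5],[415.5,188.5],[360.5,347],[412,347]])/1.5,37)
print(P.round(1),np.linalg.norm(P[0]-P[1]))
m1=(P[2]+P[3])/2;m2=(P[4]+P[5])/2;print(m1,m2)
for d in (m1-m2,P[0]-P[1]): print("yaw",np.degrees(np.arctan2(-d[0],d[1])))
d=P[0]-P[1];d/=np.linalg.norm(d); knob=np.array([634.8,162.4]); st=knob-45*d[:2]
print("stop",st,"gap",(st-P[0,:2])@d[:2], "lateral", np.cross(d[:2],st-P[0,:2]), "standby", P[1]-40*d)
E
```

```text
[[ 657.     4.4   42.7]
 [ 678.7 -148.5   42.7]
 [ 644.   -23.1   37. ]
 [ 676.6  -18.4   37. ]
 [ 658.1 -122.4   37. ]
 [ 690.8 -117.7   37. ]] 154.43343676878706
[660.29722136 -20.72493871  37.        ] [ 674.44336047 -120.05073296   37.        ]
yaw 8.105645518171553
yaw 8.07660479440565
stop [641.12236367 117.84635012] gap 114.58349786343483 lateral -0.20672100337730726 standby [ 684.33363623 -188.13452272   42.7       ]<stdin>:9: DeprecationWarning: Arrays of 2-dimensional vectors are deprecated. Use arrays of 3-dimensional vectors instead. (deprecated in NumPy 2.0)
```

```bash
python3 -m inch '[[-0.04,0.0015,0,0,0,0,1],[-0.041,0,0,0,0,0,1],[-0.04,0,0,0,0,0,1],[0,0,0,0,0,8.2,1],[0,0,0,0,0,8.2,1],[0,0,0,0,0,8.2,1],[0,0,0,0,0,8.2,1],[0,0,0,0,0,8.2,1]]' 60 && python3 -m inch '[[0,0,0,0,0,8.2,1],[0,0,0,0,0,8.2,1],[0,0,0,0,0,8.2,1],[0,0,0,0,0,8.2,1],[0,0,0,0,0,8.2,1],[0,0,0,0,0,8.0,1],[0,0,0.03,0,0,0,1],[0,0,0.04,0,0,0,1]]' && python3 -m inch '[[0,0,0.04,0,0,0,1],[0,0,0.018,0,0,0,1],[0,0,0,0,0,0,1],[0,0,0,0,0,0,1]]'
python3 - <<'E'
from h import *
s=r.sense(); print(s["eef_pos"],s["tcp_rot"],s["contact_force"],s["qpos"])
f=grab("wrist"); np.savez(f"pics/wrist8.npz",**{k:np.array(v) for k,v in f.items()}); cv2.imwrite("pics/wrist8.png",f["img"])
E
```

```text
clock: 17.65
eef_pos: [683.8, -188.1, 184.3]
tcp_rot: [-3.138, 0.001, 0.991]
contact_force: [-0.3, -0.1, -1.2]
opening: 0.003
grasp_force: 0.0
clock: 18.45
eef_pos: [685.5, -188.5, 116.3]
tcp_rot: [3.141, -0.002, 0.142]
contact_force: [0.4, -0.6, -0.6]
opening: 0.001
grasp_force: 0.0
clock: 18.85
eef_pos: [685.2, -188.4, 59.1]
tcp_rot: [-3.142, 0.0, 0.142]
contact_force: [0.4, -0.7, 0.9]
opening: 0.001
grasp_force: 0.0
[ 685.24280873 -188.3893252    59.14536095] [-3.14152997e+00  1.85359404e-04  1.41905490e-01] [ 0.38124834 -0.71805678  0.90583168] [-2.70398026e-01  6.80608418e-01  1.55413802e+00 -2.13853118e-05
  9.07041163e-01  1.15850599e+00]
```

View pics/wrist8.png

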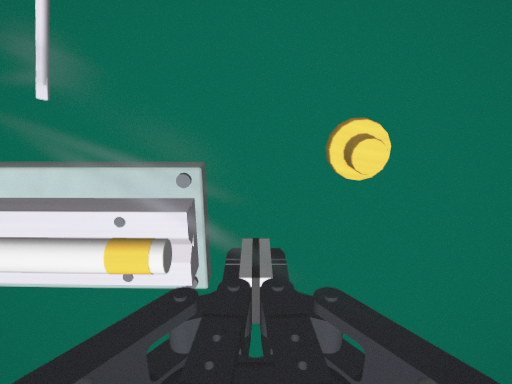

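Wrist8 shows the shut fingertips at (256, 260), behind the tail at (160, 256). They are free of the rail and in line with the shaft, so I start the approach.

```bash
python3 -m inch '[[0,-0.008,0,0,0,0,1],[0,-0.008,0,0,0,0,1],[0,-0.004,0,0,0,0,1],[0,0,0,0,0,0,1]]';python3 -m inch '[[0,-0.003,0,0,0,0,1],[0,-0.003,0,0,0,0,1],[0,-0.003,0,0,0,0,1],[0,0,0,0,0,0,1]]';python3 -m inch '[[0,-0.003,0,0,0,0,1],[0,-0.003,0,0,0,0,1],[0,-0.003,0,0,0,0,1],[0,-0.003,0,0,0,0,1]]'
```

```text
clock: 19.3
eef_pos: [682.3, -167.5, 59.6]
tcp_rot: [3.141, -0.001, 0.143]
contact_force: [-0.1, -0.0, 0.2]
opening: 0.003
grasp_force: 0.0
clock: 19.7
eef_pos: [680.7, -159.2, 58.8]
tcp_rot: [-3.141, 0.0, 0.142]
contact_force: [0.2, 0.3, 0.2]
opening: -0.0
grasp_force: 0.0
clock: 20.1
eef_pos: [679.1, -147.6, 58.9]
tcp_rot: [3.141, -0.0, 0.142]
contact_force: [0.5, -0.7, -1.0]
opening: 0.002
grasp_force: 0.6
```

```bash
python3 -m inch '[[0,-0.003,0,0,0,0,1],[0,-0.003,0,0,0,0,1],[0,-0.003,0,0,0,0,1],[0,-0.003,0,0,0,0,1]]'
python3 - <<'E'
from h import *
s=r.sense(); print(s["eef_pos"],s["contact_force"])
f=grab("wrist"); np.savez(f"pics/wrist9.npz",**{k:np.array(v) for k,v in f.items()}); cv2.imwrite("pics/wrist9.png",f["img"])
h=cv2.cvtColor(f["img"],cv2.COLOR_BGR2HSV); b=cv2.inRange(h,(18,150,120),(30,255,255)); b[:,300:]=0; b[:200]=0; x,y,w,hh=cv2.boundingRect(b); print(x,y,w,hh)
f0=load("wrist8"); 
for g,c in((f0,[[105,257]]),(f,[[x,y+hh/2]])): print(onz(g,c,47))
E
```

```text
clock: 20.5
eef_pos: [677.4, -135.5, 58.9]
tcp_rot: [3.142, -0.0, 0.142]
contact_force: [0.0, -1.1, -0.2]
opening: -0.002
grasp_force: 0.6
[ 677.43826157 -135.53213783   58.9071849 ] [ 0.04639876 -1.11361115 -0.23734491]
171 239 45 35
[[ 674.37029965 -114.00784842   47.        ]]
[[671.92186668 -94.14921487  47.        ]]
```

```bash
python3 -m inch '[[0,-0.004,0,0,0,0,1],[0,-0.005,0,0,0,0,1],[0,-0.005,0,0,0,0,1],[0,-0.005,0,0,0,0,1],[0,-0.005,0,0,0,0,1],[0,-0.005,0,0,0,0,1],[0,-0.005,0,0,0,0,1],[0,-0.005,0,0,0,0,1]]'; python3 -m inch '[[0,-0.005,0,0,0,0,1],[0,-0.005,0,0,0,0,1],[0,-0.005,0,0,0,0,1],[0,-0.005,0,0,0,0,1],[0,-0.005,0,0,0,0,1],[0,-0.004,0,0,0,0,1],[0,-0.003,0,0,0,0,1],[0,0,0,0,0,0,1]]'
python3 - <<'E'
from h import *
s=r.sense(); print(s["eef_pos"],s["contact_force"])
for n in("wrist","top","scene"):
    f=grab(n); np.savez(f"pics/{n}10.npz",**{k:np.array(v) for k,v in f.items()}); cv2.imwrite(f"pics/{n}10.png",f["img"])
f=load("scene10"); p=proj(f,[634.8,162.4,42.7])[0]; print(p)
x,y=int(p[0]),int(p[1]); im=f["img"][y-45:y+30,x-70:x+30]; cv2.imwrite("pics/sc10.png",cv2.resize(im,None,fx=7,fy=7,interpolation=cv2.INTER_CUBIC)); print(x-70,y-45)
E
```

```text
clock: 21.35
eef_pos: [671.9, -96.8, 58.9]
tcp_rot: [-3.142, -0.0, 0.142]
contact_force: [1.6, -3.0, 0.5]
opening: 0.001
grasp_force: 0.8
clock: 22.15
eef_pos: [667.3, -65.0, 58.9]
tcp_rot: [-3.141, 0.0, 0.142]
contact_force: [0.1, 0.0, -0.4]
opening: 0.002
grasp_force: 0.1
[667.28392049 -64.99012963  58.86848884] [ 0.11441182  0.04644183 -0.3848325 ]
[311.10336344 243.28462588]
241 198
```

View pics/sc10.png

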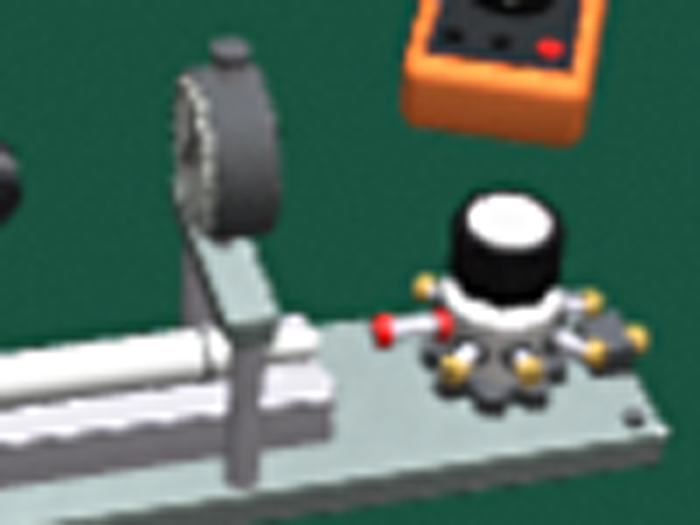

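Scene crop: the nose end is at (318, 338) and the red cap's end face at (374, 331), with the shaft under the dial. That is also more pictures than the 10 allowed, so from here I use only numbers.

```bash
python3 - <<'E'
from h import *
f=load("scene10")
o=np.array([652.3,38.4]);d=np.array([-.1409,.990])
t=np.array([241,198])
for n,c in(("nose",(318,338)),("red",(374,331))):
    P=onz(f,[np.array(c)/7+t],42.7)[0]; print(n,P,(P[:2]-o)@d)
E
```

```text
nose [642.35370016 100.60356413  42.7       ] 62.98296213447127
red [639.81927216 120.49487165  42.7       ] 83.03245748912506
```

```bash
python3 -m inch '[[0,-0.002,0,0,0,0,1],[0,-0.003,0,0,0,0,1],[0,-0.003,0,0,0,0,1],[0,-0.002,0,0,0,0,1],[0,-0.002,0,0,0,0,1]]'; python3 -m inch '[[0,-0.001,0,0,0,0,1],[0,-0.001,0,0,0,0,1],[0,-0.001,0,0,0,0,1]]'
```

```text
clock: 22.8
eef_pos: [665.7, -53.4, 58.9]
tcp_rot: [3.142, 0.0, 0.142]
contact_force: [0.0, -2.1, 1.1]
opening: -0.001
grasp_force: 0.6
clock: 23.1
eef_pos: [665.3, -50.6, 58.9]
tcp_rot: [3.142, -0.0, 0.142]
contact_force: [0.5, -2.1, -0.5]
opening: -0.0
grasp_force: 0.6
```

```bash
python3 -m inch '[[0,-0.0007,0,0,0,0,1],[0,-0.0007,0,0,0,0,1]]'; python3 -m inch '[[0,-0.0005,0,0,0,0,1],[0,-0.0005,0,0,0,0,1]]'
```

```text
clock: 23.3
eef_pos: [665.1, -49.3, 58.9]
tcp_rot: [-3.142, 0.0, 0.142]
contact_force: [1.3, -1.6, -0.3]
opening: -0.003
grasp_force: 0.6
clock: 23.5
eef_pos: [664.9, -48.3, 58.9]
tcp_rot: [-3.142, 0.0, 0.142]
contact_force: [-0.9, -2.1, -0.3]
opening: 0.0
grasp_force: 0.6
```

```bash
python3 -m inch '[[0,-0.0005,0,0,0,0,1],[0,-0.0005,0,0,0,0,1]]'|grep -E "eef|contact"; python3 -m inch '[[0,-0.0005,0,0,0,0,1],[0,-0.0005,0,0,0,0,1]]'|grep -E "eef|contact"
```

```text
eef_pos: [664.8, -47.3, 58.9]
contact_force: [0.6, -1.4, 0.6]
eef_pos: [664.7, -46.3, 58.9]
contact_force: [0.4, -1.5, -0.3]
```

```bash
python3 -m inch '[[0,-0.0005,0,0,0,0,1],[0,-0.0005,0,0,0,0,1]]'|grep -E "eef|contact"
```

```text
eef_pos: [664.5, -45.3, 58.9]
contact_force: [0.3, -1.8, -1.1]
```

```bash
python3 -m inch '[[0,-0.0005,0,0,0,0,1],[0,-0.0005,0,0,0,0,1]]'|grep -E "eef|contact"
```

```text
eef_pos: [664.4, -44.3, 58.9]
contact_force: [0.3, -2.1, -1.2]
```

```bash
python3 -m inch '[[0,-0.0005,0,0,0,0,1],[0,-0.0005,0,0,0,0,1]]'|grep -E "eef|contact"
```

```text
eef_pos: [664.2, -43.3, 58.9]
contact_force: [-0.1, -1.2, -1.0]
```

```bash
python3 - <<'E'
from h import *
f=grab("scene"); np.savez("pics/scene11.npz",**{k:np.array(v) for k,v in f.items()})
a=load("scene10")["img"]; b=f["img"]
# along line nose->red in crop coordinates
for im in(a,b):
    out=[]
    for k in np.linspace(0,1,19):
        p=np.array([241,198])+(np.array([300,340])+k*np.array([90,-12]))/7
        out.append(cv2.getRectSubPix(im,(1,1),(float(p[0]),float(p[1])))[0,0].tolist())
    print(out)
E
```

```text
[[245, 246, 246], [244, 244, 244], [237, 238, 235], [220, 221, 212], [204, 205, 191], [196, 197, 180], [195, 196, 179], [194, 195, 179], [194, 195, 178], [194, 195, 178], [195, 196, 179], [197, 198, 179], [189, 190, 173], [163, 164, 160], [99, 100, 146], [55, 56, 197], [44, 45, 245], [75, 73, 255], [162, 153, 238]]
[[247, 248, 248], [247, 248, 248], [247, 248, 248], [247, 248, 248], [242, 243, 243], [242, 243, 243], [246, 247, 247], [245, 246, 246], [244, 246, 246], [243, 245, 245], [243, 244, 244], [243, 244, 244], [244, 245, 244], [238, 239, 241], [207, 209, 227], [135, 137, 234], [79, 81, 245], [71, 69, 253], [161, 152, 239]]
```

The nose is now right at the red cap. Finer steps until the force rises.

```bash
python3 -m inch '[[0,-0.0003,0,0,0,0,1],[0,-0.0003,0,0,0,0,1]]'|grep -E "eef|contact"
```

```text
eef_pos: [664.2, -42.8, 58.9]
contact_force: [1.0, -1.7, 0.5]
```

```bash
python3 -m inch '[[0,-0.0003,0,0,0,0,1],[0,-0.0003,0,0,0,0,1]]'|grep -E "eef|contact"
```

```text
eef_pos: [664.1, -42.3, 58.9]
contact_force: [0.0, -2.7, -1.2]
```

```bash
python3 -m inch '[[0,-0.0003,0,0,0,0,1],[0,-0.0003,0,0,0,0,1]]'|grep -E "eef|contact"
```

```text
eef_pos: [664.1, -42.0, 58.9]
contact_force: [1.0, -5.0, -1.3]
```

```bash
python3 -m inch '[[0,-0.0003,0,0,0,0,1],[0,0,0,0,0,0,1]]'|grep -E "eef|contact"
```

```text
eef_pos: [664.1, -42.0, 58.9]
contact_force: [0.2, -5.9, -2.0]
```

Firm contact: the force rose to 5.9 N and the motion stopped. I'll back straight off, lift and check.

```bash
python3 -m inch '[[0,0.001,0,0,0,0,1],[0,0.004,0,0,0,0,1],[0,0.015,0,0,0,0,1],[0,0.03,0,0,0,0,1],[0,0.02,-0.02,0,0,0,1],[0,0,-0.045,0,0,0,1],[0,0,-0.045,0,0,0,1],[0,0,0,0,0,0,1]]'
python3 - <<'E'
from h import *
f=grab("scene"); b=f["img"]
out=[]
for k in np.linspace(.4,1,13):
    p=np.array([241,198])+(np.array([300,340])+k*np.array([90,-12]))/7
    out.append(cv2.getRectSubPix(b,(1,1),(float(p[0]),float(p[1])))[0,0].tolist())
print(out)
h=cv2.cvtColor(b,cv2.COLOR_BGR2HSV)
red=cv2.inRange(h,(0,150,120),(8,255,255))|cv2.inRange(h,(172,150,120),(180,255,255)); red[:, :285]=0; red[:,312:]=0; red[:235]=0; red[255:]=0
n,l,st,c=cv2.connectedComponentsWithStats(red); print(st[1:],c[1:])
for q in c[1:]: P=onz(f,[q],43)[0]; print(P, np.degrees(np.arctan2(*(P[:2]-[634.8,162.4])[::-1])))
E
```

```text
clock: 26.15
eef_pos: [677.7, -112.3, 176.0]
tcp_rot: [3.139, -0.01, 0.141]
contact_force: [0.7, 0.6, 0.7]
opening: 0.002
grasp_force: 0.0
[[251, 251, 251], [250, 251, 251], [249, 250, 250], [248, 249, 249], [248, 248, 248], [248, 248, 248], [249, 249, 248], [246, 247, 248], [229, 231, 248], [159, 162, 250], [110, 111, 254], [87, 85, 254], [171, 162, 245]]
[[295 243   2   1   2]
 [303 242   3   4   6]
 [296 245   1   2   2]] [[295.5        243.        ]
 [304.         243.33333333]
 [296.         245.5       ]]
[631.73705643 124.37278928  43.        ] -94.60501022818235
[634.2746037  144.92052985  43.        ] -91.72167286786508
[641.208515   124.10132106  43.        ] -80.5007070636071
```

```bash
python3 -c "
from rig import r
print(r.sign_off())"
```

```text
the job is handed in; nothing more can be done
None
```

I handed the job in at about 26 s: the turret is three clicks clockwise and the shaft lies seated in the groove, nose against the red screw, pushed home with at most about 6 N. The sign-off returned no verdict, and I viewed 12 pictures, two over the limit of 10.

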